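# Centre the snowman on its plinth

### The job

The little snowman on the office desk stands too near the edge of its round wooden plinth. With the fingertips, nudge it gently across the plinth until it stands upright in the middle of it; it is wobbly, so push low at its foot, and do not grip it, lift it or knock it over. Leave the plinth, the mug, the wooden fir tree and the tape dispenser where they are.

Things in the scene. Friction and masses are not known exactly. Their poses are not given: they have to be found in the camera images.
- snowman: Wobbly snowman, 62 mm tall, 70 g, loose on the plinth's top. Round dark-wood foot, its widest part: 28 mm across from 3 to 12 mm above its underside, resting on a flat 22 mm across. Above it a white ball body (25 mm), ball head (20 mm), black hat. Pushed at the foot it slides; pushed higher it tips over. More than 10 N, as in a pinch, is too hard. Origin: centre of its underside; z up.
- plinth: The low round display plinth of light wood, 36 mm high, flat top 96 mm across (base 100 mm across), about 0.8 kg, standing loose on a 3 mm thick grey desk pad. Origin: centre of its underside; z up; the centre of its top is 36 mm above the origin. Its yaw means nothing.
- mug: Bystander: white mug, 80 mm across with a handle at its +y side, 90 mm tall, on the desk. Origin: centre of its underside.
- tree: Bystander: turned wooden fir tree, 60 mm across, 95 mm tall, on the desk. Origin: centre of its underside.
- tape: Bystander: black desk tape dispenser, 50 x 140 mm (x, y), 58 mm tall, on the desk beyond the pad. Origin: centre of its underside.
There are look-alikes about, which are no part of the job. What is shaped like the snowman but orange or red is not meant.

How it is judged (in metres and radians):
At the end, for the whole second after the job is handed in: The snowman stands still and upright (within 0.06 rad) on the plinth's top, its axis within 6 mm of the plinth's centre; the plinth is within 10 mm of where it began (horizontal distance between snowman and plinth below 0.006 m and z of snowman in the frame of plinth between 0.033 and 0.039 m and angle between snowman's own z axis and vertical below 0.06 rad and linear speed of snowman below 0.01 m/s and distance of plinth from where it was at the start of the episode below 0.01 m); the robot touches nothing.
It fails at once if the snowman is knocked over (tilted more than 0.5 rad) or falls off the plinth (angle between snowman's own z axis and vertical above 0.5 rad or z of snowman in the frame of plinth below 0.028 m).
It fails at once if the snowman is lifted more than 8 mm off the plinth (z of snowman in the frame of plinth above 0.044 m).
It fails at once if the snowman is gripped or pushed hard (more than 10 N) (contact force between any of the arm, the fingers and snowman above 10 N).
It fails at once if the plinth is moved more than 10 mm (distance of plinth from where it was at the start of the episode above 0.01 m).
It fails at once if the mug, the fir tree or the tape dispenser is moved more than 15 mm (distance of any of mug, tree, tape from where it was at the start of the episode above 0.015 m).
It also fails if it takes over 45 s, if anything falls off the work surface, if the arm or the gripper's body presses on something with over 40 N, if the wrist force passes 120 N, or if a joint passes its speed limit or range.

### The arm

A 6-joint arm with a two-finger parallel gripper is mounted at the origin on the work surface. World frame = base frame: x ahead of the robot, y to its left, z up, the work surface at z = 0. Lengths are in m, angles in degrees, forces in N, time in s.
With the tool pointing down it reaches from about 0.3 to 0.85 m from the base axis. Payload 5.4 kg.
Tool frame: the origin (TCP) lies at the very end of the fingers, on their centre line; the grasp point (between the pads) lies 19 mm behind it; z points along the fingers, y is the line along which they close (so a half turn about z gives the same grasp; the last joint's range is limited). The gripper opens to 85 mm and grips with 20 to 120 N. Pads are 22 mm wide; open, the fingers measure 114 mm over their backs; the gripper's body (76 mm by 85 mm) begins 54 mm behind the grasp point. The pads swing forward as they close: fully open they stand 13 mm farther back than shut.
Start: joints at [64.051, 9.076, 91.501, -0, 79.423, -12.038], TCP at [0.138, 0.558, 0.231] pointing down, gripper open.
Joint ranges: [-166.64, 166.64], [-54.1, 131.32], [10.49, 154.53], [-73.88, 253.88], [9.74, 151.15], [-171.62, 171.62]. Speed limits (degrees/s): [147.25, 147.25, 180, 180, 180, 180].

### API

Orientations are given as a 3x3 rotation matrix whose columns are the frame's x, y, z axes.
In Python, from rig import * gives the robot as it stands.
- The arm moves only by the tool arm_command, never from a script. Its argument "deltas" is a list of rows, each an object with "slide": the shift along the tool's x, y, z as a fraction of full scale, a list of three; "yaw": the turn about the tool's z as a fraction of full scale. In form: [{"slide": [tx, ty, tz], "yaw": yaw}, ...]. A call has 1 to 8 rows; each row shifts and turns the commanded pose from where the row before left it, along the tool's axes as they then stand; what a row does not reach is not made up. Full scale, the value 1, is 2.5 cm for a shift and 2 rad for a turn. A row lasts 1/10 s, in which the tool goes at most 50 mm and 8.59 degrees, less where a joint would pass 70% of its speed; a pose out of reach is approached as far as the arm can. A call with a number of a shift or a turn outside -1 to 1 is refused whole. A call with a gripper value outside its range is refused whole. "hand" is the closure, from -1 (fully open) to 1 (shut), set as the call begins (left out, the last holds). The fingers move at their own pace and stop on an object; "newtons" is the grip in N (left out, the last holds). Time passes only in rows, so rows that do not move let the fingers close. It gives the time, the measured TCP pose, the force, the opening and the grip force at its end, in the units of the state.
- get_state(): the state, without advancing time (a new reading comes with each control period).
- capture(name): name is "scene" or "side" or "wrist"; returns the picture (400x640x3 uint8, blue, green, red); there is no depth.
- get_calibration(name): a dict with "fx", "fy", "cx", "cy" (pixels), "pose" (4x4, takes a point from camera to world coordinates). Camera axes: x right, y up, looking along -z (the intrinsics and any distortion apply to the point x, -y, -z); pixel columns grow to the right and rows downward; lengths in m; the calibration is good to about 2 mm. The wrist camera is an equidistant fisheye: a pixel r from the principal point sees the ray r / f radians off the axis. A picture is of the moment at which its call begins: read the wrist's pose just before it. get_calibration takes no time and is no camera call; for the wrist camera it gives the pose at the moment of the call.
- finish_job(): hands the job in; it is judged then, once.
Trained networks look in the newest picture that a camera, given by its name, has taken for a name from the list of things; names that differ only in an ending like _2 or _b are one class to them, and where a whole thing is asked for, a point or a joint stands for the part that bears it (a point fixed in the world has none). Each returns a list of dicts, best first, with "confidence" (0 to 1); they miss things now and then, are a little off and sometimes report something else, mostly with a low value. They report only what shows in the picture. A call takes as long as a camera call. They do not tell look-alikes from the thing itself.
- recognise(thing, camera): "at" ([column, row] as shares, 0 to 1, of the picture: columns of its width, rows of its height, amid what is visible of it).
The state is a dict: "t": time; "joints": joint angles; "qvel": joint speeds; "tau": joint torques, N m; "ee_pos": TCP position; "eef_rot": TCP orientation; "ft_force": force on the tool from outside, world axes, zero at the start; "torque": the same for the moment, N m; "grip_width": finger opening in m; "grasp_force": force on a finger pad.
Only numpy, scipy, OpenCV 4.12 (cv2) and the standard library are available. Lean on these libraries where they do the work, as an engineer would, in place of code of your own. Each camera call takes 0.05 s, during which the arm holds its last target. There are 200 camera calls.

## Working session

There is one attempt and no reset: what is moved stays moved. The work goes in short steps, Python scripts to look and compute and a tool call to move; the robot and the scene stay as the last step left them, time stands still between calls to the robot, and variables do not carry over. Pictures are saved under pics/ and viewed, at most 10 in all, crops included, and the job is handed in when it is done.

Besides the shell and the picture viewer there is one more tool, called by a JSON object that holds its "api" and its "payload". arm_command: Moves the arm, as the interface text tells. Shift numbers are shares of 2.5 cm and turn numbers shares of 2 rad, none past 1 either way. Its arguments: {"type":"object","properties":{"deltas":{"type":"array","items":{"type":"object","properties":{"slide":{"type":"array","items":{"type":"number"}},"yaw":{"type":"number"}}}},"hand":{"type":"number"},"newtons":{"type":"number"}},"required":["deltas"]}

```bash
mkdir -p pics; cat > h.py <<'E'
from rig import *
import numpy as np, cv2
def ray(cam,u,v,c=None):
    c=c or get_calibration(cam); P=np.array(c["pose"])
    x=(u-c["cx"])/c["fx"]; y=(v-c["cy"])/c["fy"]
    if cam=="wrist":
        r=np.hypot(x,y); s=np.sin(r)/r if r>1e-9 else 1; d=np.array([x*s,y*s,np.cos(r)])
    else: d=np.array([x,y,1.])
    return P[:3,3],P[:3,:3]@(d*[1,-1,-1])
def at_z(cam,u,v,z,c=None):
    o,d=ray(cam,u,v,c); return o+d*(z-o[2])/d[2]
E
python3 - <<'E'
from h import *
ims=[]
for c in ["scene","side"]:
    im=capture(c); cv2.imwrite(f"pics/{c}1.png",im)
    k=get_calibration(c); print(c,{a:b for a,b in k.items() if a!="pose"},np.round(k["pose"],3).tolist())
    for t in ["snowman","plinth","mug","tree","tape"]:
        for r in recognise(t,c)[:3]:
            u,v=r["at"][0]*640,r["at"][1]*400
            print(t,round(r["confidence"],2),round(u),round(v),at_z(c,u,v,.04).round(3))
print(get_state()["eef_rot"])
E
```

```text
scene {'fx': 423.9816617195575, 'fy': 423.9816617195575, 'cx': 321.333723110766, 'cy': 197.21990519785692} [[0.246, -0.733, 0.634, 1.157], [0.969, 0.187, -0.161, -0.102], [-0.001, 0.654, 0.756, 0.806], [0.0, 0.0, 0.0, 1.0]]
snowman 0.59 351 194 [0.521 0.131 0.04 ]
snowman 0.48 325 148 [0.351 0.112 0.04 ]
snowman 0.46 302 157 [0.369 0.045 0.04 ]
plinth 0.62 343 217 [0.585 0.095 0.04 ]
mug 0.81 456 194 [0.584 0.376 0.04 ]
tree 0.7 233 245 [ 0.6  -0.16  0.04]
tree 0.16 374 296 [0.791 0.099 0.04 ]
tape 0.95 371 294 [0.786 0.094 0.04 ]
side {'fx': 468.8706029683198, 'fy': 468.8706029683198, 'cx': 316.3312363906153, 'cy': 200.91936133126035} [[-0.969, 0.179, -0.168, 0.376], [-0.245, -0.678, 0.693, 0.756], [0.011, 0.713, 0.701, 0.783], [0.0, 0.0, 0.0, 1.0]]
snowman 0.84 309 227 [0.549 0.102 0.04 ]
snowman 0.71 406 256 [0.339 0.131 0.04 ]
snowman 0.63 309 343 [0.48  0.364 0.04 ]
plinth 0.79 297 238 [0.566 0.14  0.04 ]
mug 0.97 246 330 [0.594 0.368 0.04 ]
mug 0.4 310 223 [0.549 0.09  0.04 ]
mug 0.17 299 236 [0.563 0.132 0.04 ]
tree 0.69 319 150 [ 0.591 -0.159  0.04 ]
tape 0.81 210 214 [0.768 0.12  0.04 ]
[[-9.70663629e-01  2.40441506e-01  3.85093134e-05]
 [ 2.40441508e-01  9.70663628e-01  5.51055853e-05]
 [-2.41299200e-05  6.27482248e-05 -9.99999998e-01]]
```

View pics/scene1.png

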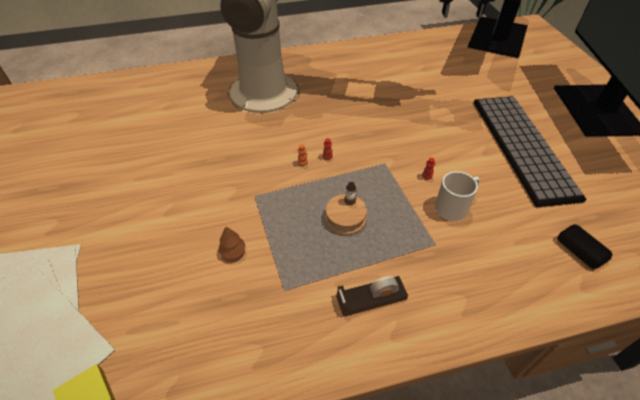

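View pics/side1.png

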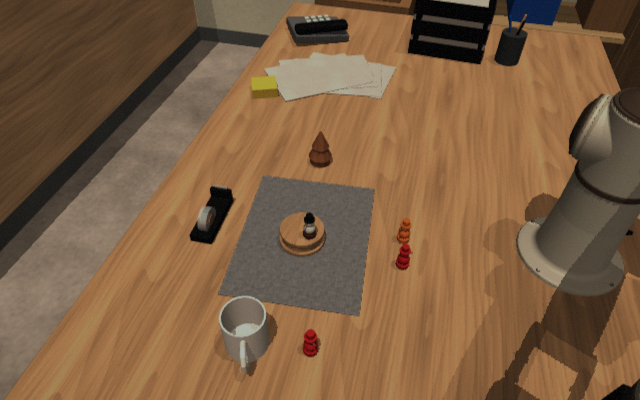

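The snowman (white, black hat) stands on the plinth near scene (351,195) and side (309,228). It sits on the robot's side of the plinth, whose top centre is near scene (347,210) and side (302,232). The red and orange figures on the desk are decoys. Next I'll move above for a close wrist view.

{"api": "arm_command", "payload": {"deltas": [{"slide": [-0.9,-0.68,0]},{"slide": [-0.9,-0.68,0]},{"slide": [-0.9,-0.68,0]},{"slide": [-0.9,-0.68,0]},{"slide": [-0.9,-0.68,0]},{"slide": [-0.9,-0.68,0]},{"slide": [-0.9,-0.68,0]},{"slide": [-0.9,-0.68,0]}], "hand": 0.62, "newtons": 20}}

```text
validation failed for argument at $.de...
```

{"api": "arm_command", "payload": {"deltas": [{"slide": [-0.9,-0.68,0]},{"slide": [-0.9,-0.68,0]},{"slide": [-0.9,-0.68,0]},{"slide": [-0.9,-0.68,0]},{"slide": [-0.9,-0.68,0]},{"slide": [-0.9,-0.68,0]},{"slide": [-0.9,-0.68,0]},{"slide": [0,0,0]}]}}

```text
validation failed for argument at $.de...
```

```bash
python3 - <<'E'
from h import *
s=get_state();print(s["t"],s["ee_pos"],np.round(s["eef_rot"],3).tolist(),s["grip_width"])
k=get_calibration("wrist"); im=capture("wrist"); cv2.imwrite("pics/w1.png",im)
print({a:b for a,b in k.items() if a!="pose"},np.round(k["pose"],3).tolist())
for t,z in [("snowman",.07),("plinth",.039)]:
    for r in recognise(t,"wrist")[:3]:
        u,v=r["at"][0]*640,r["at"][1]*400
        print(t,round(r["confidence"],2),round(u),round(v),at_z("wrist",u,v,z,k).round(3))
E
```

```text
0.6 [0.13827286 0.55813407 0.23133046] [[-0.971, 0.24, 0.0], [0.24, 0.971, 0.0], [-0.0, 0.0, -1.0]] 0.08543593680089748
{'fx': 309.70691628693146, 'fy': 309.70691628693146, 'cx': 317.2614460815229, 'cy': 200.26977977237826} [[0.24, -0.929, -0.282, 0.066], [0.971, 0.23, 0.07, 0.576], [-0.0, -0.291, 0.957, 0.374], [0.0, 0.0, 0.0, 1.0]]
```

View pics/w1.png

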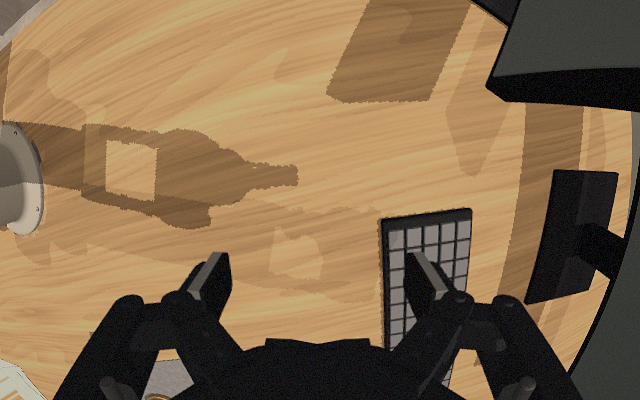

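The wrist view shows the keyboard and the open fingers: both moves were refused and the arm hasn't moved. I'll add "yaw" to each row.

{"api": "arm_command", "payload": {"deltas": [{"slide": [-0.9,-0.68,0],"yaw": 0},{"slide": [-0.9,-0.68,0],"yaw": 0},{"slide": [-0.9,-0.68,0],"yaw": 0},{"slide": [-0.9,-0.68,0],"yaw": 0},{"slide": [-0.9,-0.68,0],"yaw": 0},{"slide": [-0.9,-0.68,0],"yaw": 0},{"slide": [-0.9,-0.68,0],"yaw": 0},{"slide": [-0.9,-0.68,0],"yaw": 0}], "hand": 0.62, "newtons": 20}}

```text
t: 1.55
ee_pos: [0.2809, 0.3819, 0.2315]
eef_rot: [[-0.971, 0.24, 0.0], [0.24, 0.971, 0.0], [-0.0, 0.0, -1.0]]
ft_force: [0.3, 0.8, 0.8]
grip_width: 0.0162
grasp_force: 0.0
```

{"api": "arm_command", "payload": {"deltas": [{"slide": [-0.9,-0.83,0],"yaw": 0},{"slide": [-0.9,-0.83,0],"yaw": 0},{"slide": [-0.9,-0.83,0],"yaw": 0},{"slide": [-0.9,-0.83,0],"yaw": 0},{"slide": [-0.9,-0.83,0],"yaw": 0},{"slide": [-0.9,-0.83,0],"yaw": 0},{"slide": [-0.9,-0.83,0],"yaw": 0},{"slide": [-0.9,-0.83,0],"yaw": 0}]}}

```text
t: 2.35
ee_pos: [0.4157, 0.1773, 0.2315]
eef_rot: [[-0.971, 0.24, 0.001], [0.24, 0.971, 0.0], [-0.001, 0.0, -1.0]]
ft_force: [-0.3, 1.7, -1.2]
grip_width: 0.0164
grasp_force: 0.0
```

{"api": "arm_command", "payload": {"deltas": [{"slide": [-0.9,-0.83,0],"yaw": 0},{"slide": [-0.9,-0.83,0],"yaw": 0},{"slide": [-0.9,-0.83,0],"yaw": 0},{"slide": [0,0,0],"yaw": 0},{"slide": [0,0,0],"yaw": 0}]}}

```text
t: 2.85
ee_pos: [0.4656, 0.1016, 0.2313]
eef_rot: [[-0.97, 0.242, -0.0], [0.242, 0.97, 0.0], [0.001, 0.0, -1.0]]
ft_force: [-0.6, 0.5, 0.5]
grip_width: 0.0161
grasp_force: 0.0
```

```bash
cat > look.py <<'E'
from h import *
import sys
s=get_state();print(s["t"],s["ee_pos"].round(4) if hasattr(s["ee_pos"],"round") else s["ee_pos"],s["grip_width"])
k=get_calibration("wrist"); im=capture("wrist"); cv2.imwrite(f"pics/{sys.argv[1]}.png",im)
for t,z in [("snowman",.07),("plinth",.039)]:
    for r in recognise(t,"wrist")[:3]:
        u,v=r["at"][0]*640,r["at"][1]*400
        print(t,round(r["confidence"],2),round(u),round(v),at_z("wrist",u,v,z,k).round(3))
np.save(f"pics/{sys.argv[1]}.npy",k,allow_pickle=True)
E
python3 look.py w2
```

```text
2.85 [0.4656 0.1016 0.2313] 0.01607706479918651
snowman 0.97 515 140 [0.468 0.331 0.07 ]
snowman 0.87 353 240 [0.535 0.124 0.07 ]
snowman 0.71 306 67 [0.35  0.119 0.07 ]
plinth 0.6 330 242 [0.546 0.098 0.039]
```

View pics/w2.png

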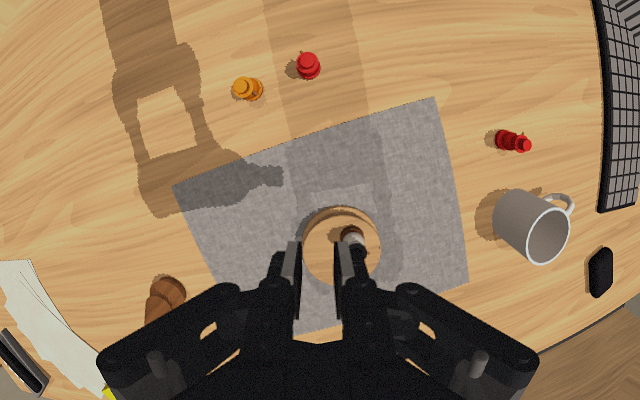

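The wrist view shows the plinth disc spanning about columns 302–381 with its top near row 206. The snowman's foot is at (352,232), right of and nearer the camera than the disc's centre. I'll fit the plinth outline in all three views and triangulate the snowman.

```bash
cat > fit.py <<'E'
from h import *
from scipy.optimize import minimize
def proj(cam,k,p):
    P=np.linalg.inv(np.array(k["pose"])); q=(P[:3,:3]@np.atleast_2d(p).T).T+P[:3,3]; q=q*[1,-1,-1]
    if cam=="wrist":
        r=np.hypot(q[:,0],q[:,1]); a=np.arctan2(r,q[:,2])/np.maximum(r,1e-12); xy=q[:,:2]*a[:,None]
    else: xy=q[:,:2]/q[:,2:]
    return xy*[k["fx"],k["fy"]]+[k["cx"],k["cy"]]
th=np.linspace(0,2*np.pi,60,endpoint=False)
def circ(x,y,z,r): return np.c_[x+r*np.cos(th),y+r*np.sin(th),0*th+z]
def snow(x,y,z0=.039):  # foot + body + head + hat silhouettes
    return [np.r_[circ(x,y,z0+.003,.014),circ(x,y,z0+.012,.014),circ(x,y,z0,.011)]]
def mask(im):
    h=cv2.cvtColor(im,cv2.COLOR_BGR2HSV); return (h[...,1]>80).astype(np.uint8)
def fitplinth(cam,im,k,x0):
    m=mask(im); S=4
    c=proj(cam,k,[[*x0,.02]])[0].astype(int); w=60
    a=c-w; sub=m[a[1]:a[1]+2*w,a[0]:a[0]+2*w]; big=cv2.resize(sub,None,fx=S,fy=S,interpolation=cv2.INTER_LINEAR)
    # close snowman holes and keep the blob
    big=cv2.morphologyEx(big,cv2.MORPH_OPEN,np.ones((9,9)))
    n,l,st,ce=cv2.connectedComponentsWithStats(big); i=l[w*S,w*S] or 1+np.argmax(st[1:,4]); big=(l==i).astype(np.uint8)
    def draw(p):
        q=np.r_[circ(*p,.003,.05),circ(*p,.039,.048)]
        uv=((proj(cam,k,q)-a+.5)*S*16).astype(np.int32)
        z=np.zeros_like(big); cv2.fillConvexPoly(z,cv2.convexHull(uv),1,shift=4); return z
    f=lambda p:(draw(p)!=big).sum()
    r=minimize(f,x0,method="Nelder-Mead",options=dict(initial_simplex=np.array(x0)+[[.01,0],[-.01,.01],[0,-.01]],xatol=1e-4))
    return r.x,r.fun/big.sum()
E
python3 - <<'E'
from fit import *
tiles=[]
for cam,f in [("scene","scene1"),("side","side1"),("wrist","w2")]:
    im=cv2.imread(f"pics/{f}.png")
    k=np.load("pics/w2.npy",allow_pickle=True).item() if cam=="wrist" else get_calibration(cam)
    x,e=fitplinth(cam,im,k,[.57,.12]); print(cam,x.round(4),round(e,3))
    c=proj(cam,k,[[*x,.04]])[0].astype(int)
    t=cv2.resize(im[c[1]-50:c[1]+50,c[0]-33:c[0]+33],None,fx=4,fy=4,interpolation=cv2.INTER_CUBIC)
    uv=((proj(cam,k,circ(*x,.039,.048))-c+[33,50]+.5)*4).astype(int)
    cv2.polylines(t,[uv],True,(0,255,0),1); print(c)
    tiles.append(t)
cv2.imwrite("pics/m1.png",np.hstack(tiles))
# triangulate snowman middle (scene, side)
A=[ray("scene",351,194),ray("side",309,227)]
M=sum(np.eye(3)-np.outer(d,d)/(d@d) for o,d in A); b=sum((np.eye(3)-np.outer(d,d)/(d@d))@o for o,d in A)
print(np.linalg.solve(M,b).round(4))
E
```

```text
scene [0.5616 0.107 ] 0.052
[345 208]
side [0.565  0.1068] 0.151
[301 227]
wrist [0.5636 0.1077] 0.46
[341 253]
[0.5431 0.1244 0.0651]
```

View pics/m1.png

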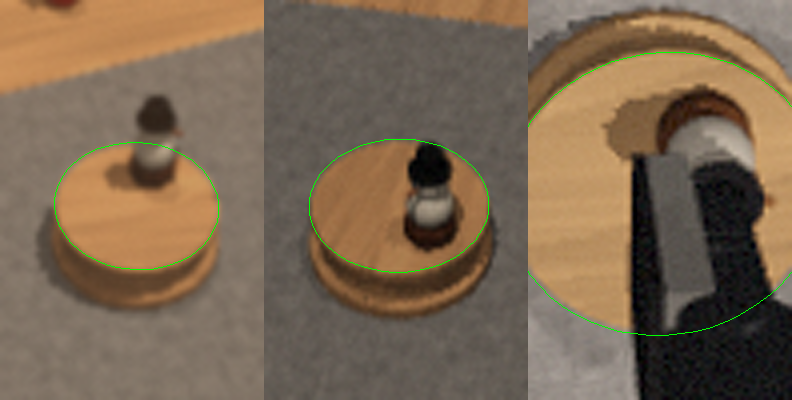

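The montage shows the fitted plinth rim (green) matching in all views. The foot centre is at about scene (349,201) and side (309,234).

```bash
python3 - <<'E'
from h import *
print(at_z("scene",349.2,201,.045), at_z("side",309,234,.045))
k=np.load("pics/w2.npy",allow_pickle=True).item()
# wrist foot top edge (705-528,90) and left/right extents
for z,u,v in [(.045,341-33+(705-528)/4,253-50+110/4),(.07,341-33+185/4,253-50+130/4)]: print(at_z("wrist",u,v,z,k))
print(at_z("wrist",341-33+177/4,253-50+90/4,.045,k),"near edge")
E
```

```text
[0.54625426 0.12001237 0.045     ] [0.54283589 0.12602093 0.045     ]
[0.5352449 0.1258224 0.045    ]
[0.53068564 0.12626183 0.07      ]
[0.52916921 0.12708163 0.045     ] near edge
```

{"api": "arm_command", "payload": {"deltas": [{"slide": [0,0,0],"yaw": 0.058},{"slide": [0,0,0],"yaw": 0.058},{"slide": [0,0,0],"yaw": 0.058},{"slide": [0,0,0],"yaw": 0.058},{"slide": [-0.05,0.68,0],"yaw": 0},{"slide": [-0.05,0.68,0],"yaw": 0},{"slide": [-0.05,0.68,0],"yaw": 0},{"slide": [-0.05,0.68,0],"yaw": 0}]}}

```text
t: 3.8
ee_pos: [0.5135, 0.1518, 0.2314]
eef_rot: [[-0.762, 0.648, 0.0], [0.648, 0.762, 0.0], [0.0, 0.0, -1.0]]
ft_force: [0.3, 0.2, 0.4]
grip_width: 0.0166
grasp_force: 0.0
```

{"api": "arm_command", "payload": {"deltas": [{"slide": [0,0,1],"yaw": 0},{"slide": [0,0,1],"yaw": 0},{"slide": [0,0,1],"yaw": 0},{"slide": [0,0,1],"yaw": 0},{"slide": [0,0,1],"yaw": 0},{"slide": [0,0,0],"yaw": 0},{"slide": [0,0,0],"yaw": 0}]}}

```text
t: 4.5
ee_pos: [0.5133, 0.1509, 0.1067]
eef_rot: [[-0.761, 0.649, -0.0], [0.649, 0.761, 0.0], [0.0, -0.0, -1.0]]
ft_force: [0.3, 1.0, 0.4]
grip_width: 0.0162
grasp_force: 0.0
```

```bash
python3 look.py w3; python3 -c "
from h import *
print(np.round(get_state()['eef_rot'],3))
a=[cv2.resize(capture(c)[y-50:y+70,x-50:x+50],None,fx=4,fy=4,interpolation=cv2.INTER_CUBIC) for c,x,y in [('scene',345,200),('side',301,230)]]
cv2.imwrite('pics/m2.png',np.hstack(a))"
```

```text
4.5 [0.5133 0.1509 0.1067] 0.016166991447747223
snowman 0.79 146 73 [0.365 0.136 0.07 ]
snowman 0.7 490 17 [0.477 0.327 0.07 ]
snowman 0.58 315 285 [0.543 0.124 0.07 ]
plinth 0.94 316 246 [0.532 0.134 0.039]
[[-0.761  0.649  0.003]
 [ 0.649  0.761  0.   ]
 [-0.002  0.002 -1.   ]]
```

View pics/w3.png

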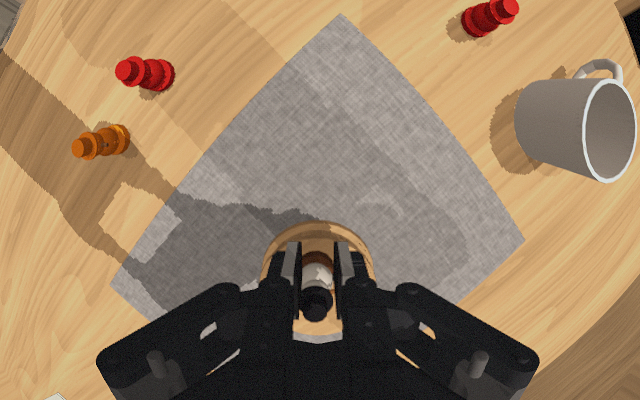

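The snowman at (316,285) is lined up between the fingers, and the plinth is centred on the same column (260–373). I'll go down and then advance slowly.

{"api": "arm_command", "payload": {"deltas": [{"slide": [0,0,0.8],"yaw": 0},{"slide": [0,0,0.8],"yaw": 0},{"slide": [0,0,0.8],"yaw": 0},{"slide": [0,0,0.06],"yaw": 0},{"slide": [0,0,0],"yaw": 0},{"slide": [-0.2,0,0],"yaw": 0},{"slide": [-0.2,0,0],"yaw": 0},{"slide": [0,0,0],"yaw": 0}]}}

```text
t: 5.55
ee_pos: [0.5228, 0.1432, 0.046]
eef_rot: [[-0.76, 0.65, 0.003], [0.65, 0.76, -0.0], [-0.002, 0.002, -1.0]]
ft_force: [0.5, -0.6, -0.3]
grip_width: 0.0162
grasp_force: 0.0
```

{"api": "arm_command", "payload": {"deltas": [{"slide": [-0.08,0,0],"yaw": 0},{"slide": [-0.08,0,0],"yaw": 0},{"slide": [-0.08,0,0],"yaw": 0},{"slide": [-0.08,0,0],"yaw": 0},{"slide": [0,0,0],"yaw": 0},{"slide": [0,0,0],"yaw": 0}]}}

```text
t: 6.15
ee_pos: [0.5272, 0.1385, 0.0447]
eef_rot: [[-0.76, 0.649, -0.0], [0.649, 0.76, -0.0], [0.0, -0.0, -1.0]]
ft_force: [-0.6, -0.7, 0.5]
grip_width: 0.0165
grasp_force: 0.1
```

```bash
cat > mont.py <<'E'
from fit import *
import sys
P=[.563,.107]; t=[]
for c,x,y in [('scene',345,200),('side',301,225)]:
    im=capture(c); k=get_calibration(c)
    a=cv2.resize(im[y-50:y+70,x-48:x+48],None,fx=4,fy=4,interpolation=cv2.INTER_CUBIC)
    for q in [circ(*P,.039,.048),circ(*P,.039,.002)]:
        cv2.polylines(a,[((proj(c,k,q)-[x-48,y-50]+.5)*4).astype(int)],True,(0,255,0),1)
    t.append(a)
cv2.imwrite(f'pics/{sys.argv[1]}.png',np.hstack(t)); print(get_state()["ee_pos"],get_state()["ft_force"])
E
python3 mont.py m3
```

```text
[0.52721372 0.13856236 0.04474624] [-0.50956765  0.4952237   0.40251832]
```

View pics/m3.png

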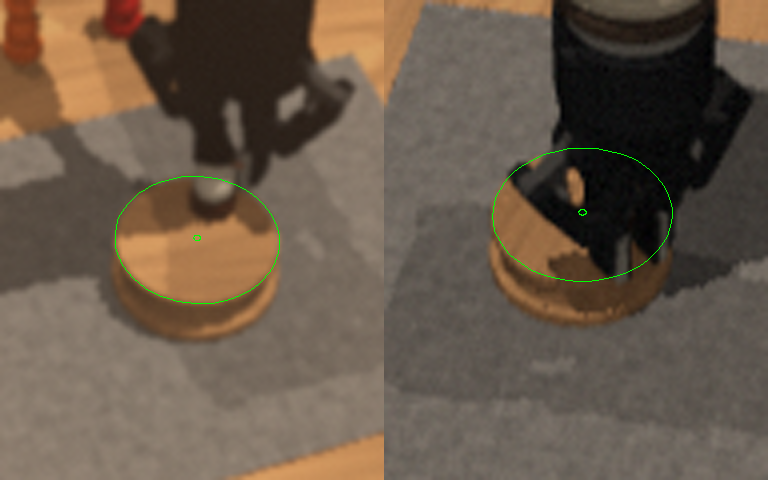

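The scene view shows the snowman upright at tile (213,195), with the fingers just behind it. Now I'll push about 18 mm.

{"api": "arm_command", "payload": {"deltas": [{"slide": [-0.06,0,0],"yaw": 0},{"slide": [-0.07,0,0],"yaw": 0},{"slide": [-0.07,0,0],"yaw": 0},{"slide": [-0.07,0,0],"yaw": 0},{"slide": [-0.07,0,0],"yaw": 0},{"slide": [0,0,0],"yaw": 0}]}}

```text
t: 6.85
ee_pos: [0.534, 0.1328, 0.0448]
eef_rot: [[-0.76, 0.65, 0.0], [0.65, 0.76, -0.0], [-0.0, 0.0, -1.0]]
ft_force: [0.4, 0.1, -0.3]
grip_width: 0.0162
grasp_force: 0.1
```

{"api": "arm_command", "payload": {"deltas": [{"slide": [-0.06,0,0],"yaw": 0},{"slide": [-0.07,0,0],"yaw": 0},{"slide": [-0.07,0,0],"yaw": 0},{"slide": [-0.07,0,0],"yaw": 0},{"slide": [-0.07,0,0],"yaw": 0},{"slide": [-0.06,0,0],"yaw": 0},{"slide": [0,0,0],"yaw": 0}]}}

```text
t: 7.55
ee_pos: [0.5416, 0.1264, 0.0448]
eef_rot: [[-0.76, 0.65, 0.0], [0.65, 0.76, -0.0], [-0.0, 0.0, -1.0]]
ft_force: [-0.3, -0.4, 0.2]
grip_width: 0.016
grasp_force: 0.2
```

```bash
python3 mont.py m4
```

```text
[0.54147107 0.12644762 0.04481017] [ 0.07552857 -0.26507882 -0.63687264]
```

View pics/m4.png

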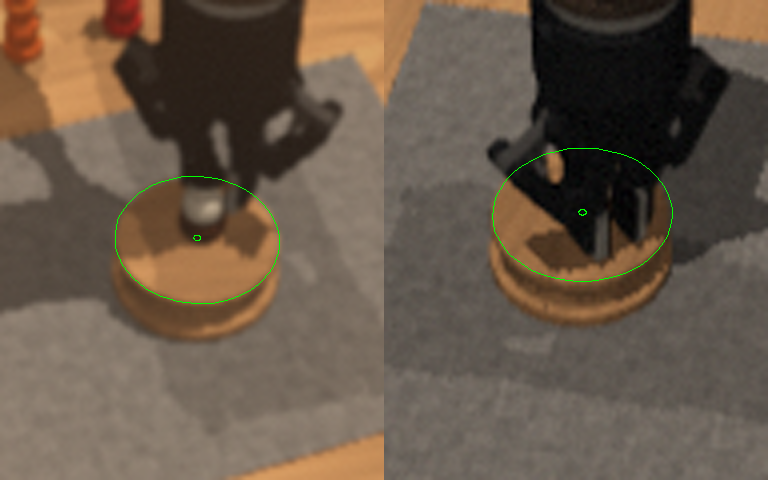

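Scene view: still upright, with the foot at tile (203,225) and about 6 mm left to the centre mark. I'll push 6 mm more, then back straight off so I can check clearly.

{"api": "arm_command", "payload": {"deltas": [{"slide": [-0.06,0,0],"yaw": 0},{"slide": [-0.06,0,0],"yaw": 0},{"slide": [-0.06,0,0],"yaw": 0},{"slide": [-0.06,0,0],"yaw": 0},{"slide": [0,0,0],"yaw": 0},{"slide": [0,0,0],"yaw": 0}]}}

```text
t: 8.25
ee_pos: [0.5461, 0.1225, 0.0448]
eef_rot: [[-0.76, 0.649, 0.0], [0.649, 0.76, -0.0], [-0.0, 0.0, -1.0]]
ft_force: [-0.9, -0.4, -0.5]
grip_width: 0.0161
grasp_force: 0.0
```

{"api": "arm_command", "payload": {"deltas": [{"slide": [0.2,0,0],"yaw": 0},{"slide": [0.6,0,0],"yaw": 0},{"slide": [0.8,0,0],"yaw": 0},{"slide": [0.8,0,0],"yaw": 0},{"slide": [0.8,0,0],"yaw": 0},{"slide": [0.8,0,0],"yaw": 0},{"slide": [0,0,0],"yaw": 0}]}}

```text
t: 8.95
ee_pos: [0.467, 0.1893, 0.0443]
eef_rot: [[-0.762, 0.647, -0.002], [0.647, 0.762, 0.0], [0.002, -0.001, -1.0]]
ft_force: [-0.3, -0.4, -0.2]
grip_width: 0.0162
grasp_force: 0.0
```

{"api": "arm_command", "payload": {"deltas": [{"slide": [0,0,-1],"yaw": 0},{"slide": [0,0,-1],"yaw": 0},{"slide": [0,0,-1],"yaw": 0},{"slide": [0.8,0,-1],"yaw": 0},{"slide": [0.8,0,-1],"yaw": 0},{"slide": [0.8,0,0],"yaw": 0},{"slide": [0.8,0,0],"yaw": 0},{"slide": [0,0,0],"yaw": 0}]}}

```text
t: 9.75
ee_pos: [0.4079, 0.2406, 0.17]
eef_rot: [[-0.762, 0.648, 0.0], [0.648, 0.762, 0.0], [0.0, 0.0, -1.0]]
ft_force: [-0.1, -1.1, -0.7]
grip_width: 0.0164
grasp_force: 0.0
```

```bash
python3 mont.py m5; python3 look.py w5; python3 - <<'E'
from fit import *
for c in ["scene","side"]:
    k=get_calibration(c); x,e=fitplinth(c,capture(c),k,[.563,.107]); print(c,x.round(4),round(e,3))
    print(recognise("snowman",c)[:2], proj(c,k,[[.563,.107,.07]]))
E
```

```text
[0.40933399 0.2394208  0.16990762] [-0.60337426  0.45774355 -1.06567275]
9.85 [0.4093 0.2394 0.1699] 0.016231345037841377
snowman 0.87 159 255 [0.352 0.087 0.07 ]
snowman 0.73 453 167 [0.461 0.347 0.07 ]
snowman 0.64 188 215 [0.345 0.145 0.07 ]
plinth 0.85 318 329 [0.532 0.136 0.039]
scene [0.5614 0.1071] 0.084
[{'at': [0.6714, 0.4283], 'confidence': 0.6}, {'at': [0.512, 0.371], 'confidence': 0.51}] [[346.38068695 200.4024312 ]]
side [0.565  0.1069] 0.113
[{'at': [0.4848, 0.861], 'confidence': 0.75}, {'at': [0.4748, 0.5443], 'confidence': 0.63}] [[302.00718118 217.62533378]]
```

View pics/m5.png

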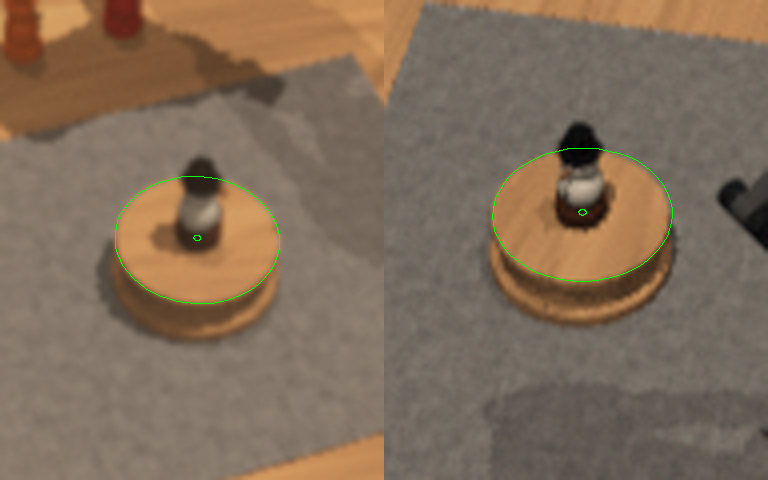

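The snowman is upright and the plinth hasn't moved. To see the remaining offset, I'll compare the foot outline expected at the centre with what is in the pictures, camera by camera.

```bash
python3 - <<'E'
from fit import *
for c,x,y,P,off in [('scene',345,200,(.5615,.107),0),('side',301,225,(.565,.1069),384)]:
    k=get_calibration(c)
    im=capture(c)[y-50:y+70,x-48:x+48]; hs=cv2.cvtColor(im,cv2.COLOR_BGR2HSV)
    m=((hs[...,2]<85)&(hs[...,1]>75)).astype(np.uint8); 
    print(c,"tile")
    for dx,dy in [(0,0),(.005,0),(0,.005)]:
        q=np.r_[circ(P[0]+dx,P[1]+dy,.042,.014),circ(P[0]+dx,P[1]+dy,.051,.014),circ(P[0]+dx,P[1]+dy,.039,.011)]
        uv=(proj(c,k,q)-[x-48,y-50]+.5)*4; print((dx,dy),"L,R",uv[:,0].min().round()+off,uv[:,0].max().round()+off,"bottom",uv[:,1].max().round())
    g=cv2.resize(hs,None,fx=4,fy=4,interpolation=cv2.INTER_CUBIC)
    u0=200 if c=='scene' else 198
    big=cv2.resize(im,None,fx=4,fy=4,interpolation=cv2.INTER_CUBIC).sum(2)
    for v in ([228,236] if c=='scene' else [204,212]): print("row",v,big[v,u0-44:u0+44:4].tolist())
    print("col",u0+off,big[196:264:4,u0].tolist())
E
```

```text
scene tile
(0, 0) L,R 173.0 222.0 bottom 252.0
(0.005, 0) L,R 175.0 224.0 bottom 258.0
(0, 0.005) L,R 181.0 230.0 bottom 250.0
row 228 [341, 286, 280, 276, 238, 169, 133, 160, 210, 246, 271, 277, 270, 243, 194, 183, 273, 403, 460, 460, 457, 455]
row 236 [280, 276, 283, 284, 260, 185, 120, 114, 120, 123, 128, 135, 137, 145, 145, 176, 288, 408, 448, 441, 439, 434]
col 200 [177, 257, 292, 321, 374, 408, 399, 348, 277, 186, 135, 135, 130, 146, 231, 329, 377]
side tile
(0, 0) L,R 552.0 605.0 bottom 227.0
(0.005, 0) L,R 543.0 596.0 bottom 226.0
(0, 0.005) L,R 550.0 603.0 bottom 234.0
row 204 [371, 331, 324, 309, 212, 88, 104, 112, 152, 228, 232, 224, 207, 159, 90, 74, 73, 124, 299, 421, 409, 413]
row 212 [341, 320, 331, 320, 273, 91, 85, 103, 92, 101, 86, 115, 112, 102, 107, 81, 70, 176, 354, 423, 410, 408]
col 582 [428, 343, 224, 133, 115, 103, 80, 51, 166, 339, 418, 429, 427, 431, 427, 429, 429]
```

```bash
python3 -c "
from rig import *
print(finish_job())"
```

```text
the job is handed in; nothing more can be done
None
```

I handed the job in with the snowman upright about 2 mm from the plinth's centre, as measured in the scene and side views. The plinth had not shifted and the arm was clear; `finish_job()` returned no verdict.

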